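# Make up the adult and the child injection kit

## Robot

A 6-joint arm with a two-finger parallel gripper is mounted at the origin on the work surface; the furniture and walls round the work are solid. World frame = base frame: x ahead of the robot, y to its left, z up, the work surface at z = 0. Lengths are in m, angles in rad, forces in N, time in s.
With the tool pointing down it reaches from about 0.325 to 0.775 m from the base axis. Payload 5.5 kg.
Tool frame: the origin (TCP) lies at the very end of the fingers, on their centre line; the grasp point (between the pads) lies 19 mm behind it (manip.grip_point_offset is the distance from the TCP to the grasp point, in m); x points along the fingers, y is the direction in which the jaws open and shut, and the axes are right-handed (so a half turn about x gives the same grasp; the last joint's range is limited). The gripper opens to 85 mm and grips with 20 to 120 N. Pads are 22 mm wide; open, the fingers measure 114 mm over their backs; the gripper's body (76 mm by 85 mm) begins 54 mm behind the grasp point. The pads swing forward as they close: fully open they stand 13 mm farther back than shut.
Start: joints at [-1.377, 0.091, 1.231, -0, 1.82, -0.057], TCP at [0.149, -0.581, 0.231] pointing down, gripper open.
Joint ranges: [-2.87, 2.87], [-0.86, 2.18], [0.17, 2.46], [-1.51, 4.65], [0.06, 2.69], [-2.65, 2.65]. Speed limits (rad/s): [2.57, 2.57, 3.01, 3.14, 3.14, 3.14].

## Interface

Orientations are given as a unit quaternion [x, y, z, w].
In Python, from rig import manip gives the robot as it stands. Calls block until the motion is done:
- manip.reach(position, orientation): joint-space move of the TCP to a pose.
- manip.move_straight(position, attitude=None, max_speed=0.15): straight line of the TCP; attitude=None keeps the orientation; max_speed is the mean speed in m/s.
- manip.move_joints(angles): joint-space move.
- manip.move_gripper(opening, effort=None): finger opening in m; effort is the grip in N (None keeps the last); returns when the fingers have stopped.
- manip.wait(seconds).
- manip.solve_ik(position, orientation): joint angles nearest the present ones, or None.
- manip.sense(): the state.
- manip.capture(name): name is "scene" or "side" or "wrist"; returns a dict with "frame" (384x512x3 uint8, red, green, blue), "K" (3x3 intrinsics, pixels), "pose" (4x4, takes a point from camera to world coordinates); the wrist camera has in their place "hand_eye" (4x4, takes a point from camera to tool coordinates, whose origin is the TCP and whose axes are the tool frame's). Camera axes: x right, y down, z forward; pixel columns grow to the right and rows downward; lengths in m; the calibration is good to about 2 mm. The wrist camera is an equidistant fisheye: a pixel r from the principal point sees the ray r / f radians off the axis. A picture is of the moment at which its call begins: read the wrist's pose just before it. There is no depth.
A pose or a line that the arm cannot do raises manip.PlanningError and nothing moves.
- manip.hand_in(): hands the job in, once; it reports no verdict.
Trained networks look in the newest picture that a camera, given by its name, has taken for a name from the list of things; names that differ only in an ending like _2 or _b are one class to them, and where a whole thing is asked for, a point or a joint stands for the part that bears it (a point fixed in the world has none). Each returns a list of dicts, best first, with "conf" (0 to 1); they miss things now and then, are a little off and sometimes report something else, mostly with a low value. They report only what shows in the picture. A call takes as long as a camera call.
- manip.search_frame(camera, target): "xyz" ([x, y, z] in m, in world coordinates, good to about 4 mm: the middle of the surface that is visible of it).
- manip.tip_of(camera, target): "xyz" ([x, y, z] in m, in world coordinates, good to about 4 mm: a listed point, or the origin of a listed thing).
The state is a dict: "time": time; "q": joint angles; "qd": joint speeds; "joint_efforts": joint torques, N m; "eef_pos": TCP position; "eef_rot": TCP orientation; "wrist_force": force on the tool from outside, world axes, zero at the start; "wrist_torque": the same for the moment, N m; "finger_gap": finger opening in m.
Only numpy, scipy, OpenCV 4.12 (cv2) and the standard library are available. Lean on these libraries where they do the work, as an engineer would, in place of code of your own. Each camera call takes 0.05 s, during which the arm holds its last target.

## Task

Make up two injection kits from the stock on the table. Adult kit, in the large two-row tray: lay the long syringe in the long trough, stand the tall vial upright in the narrow well and lay the plaster roll flat in the wide well; child kit, in the small single-row tray: lay the short syringe in the trough and stand the short vial upright in the well, each thing wholly inside its compartment. Do not tip a vial over on the way, and leave the stamp, the dropper bottle and the logger where they are.

Things in the scene. Friction and masses are not known exactly. Their poses are not given: they have to be found in the camera images.
- large_tray: The large kit tray: shallow, grey, two rows, 135 (x) x 148 (y) x 7 mm high, fixed to the table. Floor 2 mm thick; rim and dividers 3 mm thick, top at 7 mm. Origin: centre of its underside; x points to the row of wells, z up. Trough, inside 60 (x) x 142 (y), centred at x -34.5, y 0 mm. Behind it two wells: the narrow one, inside 66 (x) x 50 (y), centred at x +31.5, y +46 mm; the wide one, inside 66 (x) x 89 (y), centred at x +31.5, y -26.5 mm.
- small_tray: The small kit tray: a shallow grey plastic tray in a single row, 66 (x) x 177 (y) x 7 mm high, fixed to the table. Floor 2 mm thick; rim and divider 3 mm thick, top at 7 mm. Origin: centre of its underside, z up. Trough, inside 60 (x) x 118 (y), centred at x 0, y -26.5 mm; well, inside 60 (x) x 50 (y), centred at x 0, y +60.5 mm.
- long_syringe_center (a point): The longer of the two clear plastic syringes, 33 (x, thumb flange) x 114 (y) x 22 mm, barrel 17 mm thick. It lies along its own y axis (plunger end at +y, nozzle at -y), z up. Point: middle of its length and width, half-way up. Grasp it there, across the barrel; it rests on its thumb flange and so does not roll.
- short_syringe_center (a point): The shorter of the two clear plastic syringes, 28 (x, thumb flange) x 86 (y) x 17 mm, barrel 12.5 mm thick. It lies along its own y axis (plunger end at +y, nozzle at -y), z up. Point: middle of its length and width, half-way up. Grasp it there, across the barrel; it rests on its thumb flange and so does not roll.
- tall_vial_center (a point): The taller glass vial with a crimp cap (amber), 22.5 mm in diameter, 58 mm high, standing. Point: on its axis, half-way up; z up.
- short_vial_center (a point): The shorter glass vial with a crimp cap (clear), 22.5 mm in diameter, 48 mm high, standing. Point: on its axis, half-way up; z up.
- plaster_roll_center (a point): The roll of white fixing plaster, 45 mm in diameter, 30 mm high, lying flat on the table (hole upright). Point: on its axis, half-way up; z up. May be grasped across its diameter.
- stamp_center (a point): A hand stamp, foot 28 x 54 mm, 74 mm high, standing at one end of the stock; it belongs to no kit. Point: its middle, half-way up.
- dropper_bottle_center (a point): A small dropper bottle, 33 mm in diameter, 102 mm high, standing at the other end of the stock; it belongs to no kit. Point: on its axis, half-way up.
- logger_center (a point): A temperature logger, a flat box 92 x 58 x 20 mm, lying between the trays; it belongs to no kit. Point: its middle, half-way up.

How it is judged:
At the end, for the whole second after the job is handed in: Five things rest released, each on the floor of its own compartment: centres off the compartment's by at most 12 to 23 mm (so that each is wholly inside), syringes flat within 0.4 (long) or 0.55 rad (short) of the trough's direction, vials upright within 0.1 rad, roll flat (x of long_syringe_center in the frame of large_tray between -0.0495 and -0.0195 m and y of long_syringe_center in the frame of large_tray between -0.016 and 0.016 m and z of long_syringe_center in the frame of large_tray between 0.0075 and 0.0175 m and angle between the y axis of long_syringe_center and the y axis of large_tray, either way round below 0.4 rad and angle between long_syringe_center's own y axis and vertical between 1.45 and 1.69 rad and x of tall_vial_center in the frame of large_tray between 0.009 and 0.054 m and y of tall_vial_center in the frame of large_tray between 0.0315 and 0.0605 m and z of tall_vial_center in the frame of large_tray between 0.027 and 0.035 m and angle between each of tall_vial_center, short_vial_center's own z axis and vertical below 0.1 rad and x of plaster_roll_center in the frame of large_tray between 0.0195 and 0.0435 m and y of plaster_roll_center in the frame of large_tray between -0.0495 and -0.0035 m and z of plaster_roll_center in the frame of large_tray between 0.013 and 0.021 m and x of short_syringe_center in the frame of small_tray between -0.018 and 0.018 m and y of short_syringe_center in the frame of small_tray between -0.0445 and -0.0085 m and z of short_syringe_center in the frame of small_tray between 0.0045 and 0.0145 m and angle between the y axis of short_syringe_center and the y axis of small_tray, either way round below 0.55 rad and angle between short_syringe_center's own y axis and vertical between 1.45 and 1.69 rad and x of short_vial_center in the frame of small_tray between -0.0195 and 0.0195 m and y of short_vial_center in the frame of small_tray between 0.046 and 0.075 m and z of short_vial_center in the frame of small_tray between 0.022 and 0.03 m); the robot touches nothing.
It fails at once if the stamp is shifted by more than 30 mm (distance of stamp_center from where it was at the start of the episode above 0.03 m).
It fails at once if the dropper bottle is shifted by more than 30 mm (distance of dropper_bottle_center from where it was at the start of the episode above 0.03 m).
It fails at once if the logger is shifted by more than 30 mm (distance of logger_center from where it was at the start of the episode above 0.03 m).
It fails at once if the tall vial is tipped over (angle between tall_vial_center's own z axis and vertical above 0.7 rad).
It fails at once if the short vial is tipped over (angle between short_vial_center's own z axis and vertical above 0.7 rad).
It also fails if it takes over 128 s, if anything falls off the work surface, if the arm or the gripper's body presses on something with over 40 N, if the wrist force passes 120 N, or if a joint passes its speed limit or range.

## Working session

There is one attempt and no reset: what is moved stays moved. The work goes in short steps, each a Python script; the robot and the scene stay as the last script left them, time stands still between calls to the robot, and variables do not carry over. Pictures are saved under pics/ and viewed, and the job is handed in when it is done.

```bash
ls; mkdir -p pics; python3 - <<'E'
from rig import manip
import cv2
s=manip.sense(); print(s['time'],s['eef_pos'],s['eef_rot'],s['finger_gap'],manip.grip_point_offset)
for n in ['scene','side','wrist']:
    c=manip.capture(n); cv2.imwrite(f'pics/{n}0.png',c['frame'][:,:,::-1])
    print(n,c['K'].tolist() if hasattr(c['K'],'tolist') else c['K'])
    print(c.get('pose',c.get('hand_eye')))
names=['large_tray','small_tray','long_syringe_center','short_syringe_center','tall_vial_center','short_vial_center','plaster_roll_center','stamp_center','dropper_bottle_center','logger_center']
for n in names:
    for cam in ['scene','side']:
        for d in manip.tip_of(cam,n)[:3]: print(n,cam,[round(float(v),3) for v in d['xyz']],round(d['conf'],2))
print(manip.sense()['time'])
E
```

```text
pics
0.0 [ 0.14883556 -0.58094815  0.23012257] [-0.70149287 -0.08913769  0.70161568 -0.08773632] 0.08535843613844235 0.0187
scene [[477.23983404996073, 0.0, 260.71184066473614], [0.0, 477.23983404996073, 183.20225857899646], [0.0, 0.0, 1.0]]
[[ 0.98989664  0.08927617 -0.11015627  0.6738084 ]
 [ 0.14102921 -0.70033834  0.69974065 -0.96715939]
 [-0.01467649 -0.70820617 -0.70585312  1.0663391 ]
 [ 0.          0.          0.          1.        ]]
side [[393.70505229546643, 0.0, 248.15135548527223], [0.0, 393.70505229546643, 190.68246818838026], [0.0, 0.0, 1.0]]
[[ 0.97631899 -0.09617673  0.1937815   0.33263314]
 [-0.2156999  -0.36413073  0.90602559 -0.90562846]
 [-0.01657678 -0.92636864 -0.37625305  0.43321465]
 [ 0.          0.          0.          1.        ]]
wrist [[297.3186396354542, 0.0, 253.95772977421663], [0.0, 297.3186396354542, 193.7013273287714], [0.0, 0.0, 1.0]]
[[-3.69892404e-05 -3.04742477e-01  9.52434786e-01 -1.42492346e-01]
 [ 9.99999330e-01 -1.11363138e-03 -3.17482704e-04 -4.30173815e-04]
 [ 1.15741174e-03  9.52434136e-01  3.04742314e-01 -7.67057356e-02]
 [ 0.00000000e+
[... 525 characters left out ...]
8] 0.42
tall_vial_center side [0.43, -0.173, 0.03] 0.6
short_vial_center scene [0.467, -0.051, 0.02] 0.55
short_vial_center scene [0.416, 0.226, 0.01] 0.18
short_vial_center side [0.487, 0.306, 0.041] 0.68
short_vial_center side [0.467, -0.053, 0.022] 0.5
plaster_roll_center side [0.35, -0.298, 0.019] 0.68
stamp_center scene [0.488, 0.305, 0.037] 0.44
stamp_center side [0.49, 0.301, 0.041] 0.59
stamp_center side [0.61, 0.179, -0.003] 0.46
dropper_bottle_center scene [0.466, -0.313, 0.052] 0.61
dropper_bottle_center side [0.467, -0.311, 0.049] 0.81
logger_center scene [0.658, -0.004, 0.007] 0.74
logger_center side [0.658, -0.003, 0.011] 0.92
logger_center side [0.432, -0.168, 0.032] 0.62
1.15
```

View pics/scene0.png

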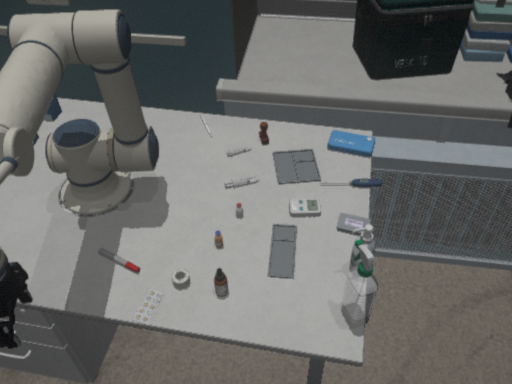

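View pics/side0.png

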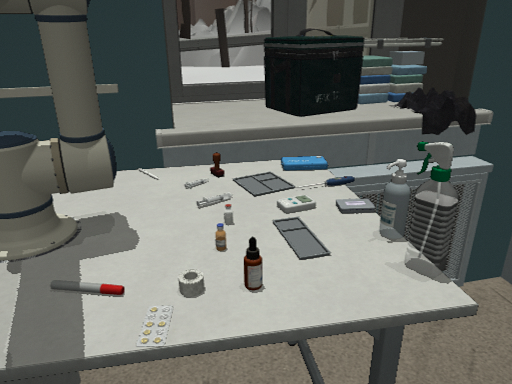

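View pics/wrist0.png

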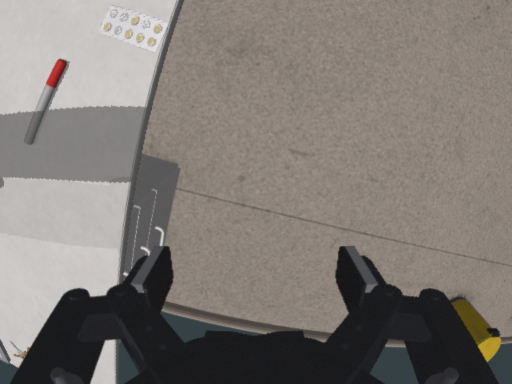

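The scene view shows the roll (180,278), tall vial (219,240), short vial (239,210), long syringe (241,182), short syringe (239,152), large tray (297,166), small tray (283,250) and logger (305,207). The networks agree with this. Next I'll rectify the table plane to get the angles.

```bash
cat > h.py <<'E'
import numpy as np, cv2
from rig import manip
from scipy.spatial.transform import Rotation as R
def rect(c,x0,x1,y0,y1,s=1000,z=0.0):
    # image: rows = x decreasing downward (top = x1), cols = y decreasing rightward (left=y1)
    P=c['pose']; K=c['K']; Ti=np.linalg.inv(P)
    M=K@Ti[:3][:, [0,1,3]] if z==0 else K@np.c_[Ti[:3,0],Ti[:3,1],Ti[:3,2]*z+Ti[:3,3]]
    A=np.array([[0,-1/s,x1],[-1/s,0,y1],[0,0,1]])
    H=M@A
    w=int((y1-y0)*s);h=int((x1-x0)*s)
    return cv2.warpPerspective(c['frame'],H,(w,h),flags=cv2.INTER_CUBIC|cv2.WARP_INVERSE_MAP)[:,:,::-1]
E
python3 - <<'E'
from h import *
c=manip.capture('scene')
im=rect(c,0.3,0.75,-0.36,0.36,1100,0.005)
im=np.ascontiguousarray(im)
for i,y in enumerate(np.arange(0.35,-0.36,-0.05)):
    cv2.line(im,(int((0.36-y)*1100),0),(int((0.36-y)*1100),8),(0,0,255),1)
for x in np.arange(0.3,0.76,0.05):
    cv2.line(im,(0,int((0.75-x)*1100)),(8,int((0.75-x)*1100)),(0,0,255),1)
cv2.imwrite('pics/rect1.png',im)
E
```

```text
(no output)
```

View pics/rect1.png

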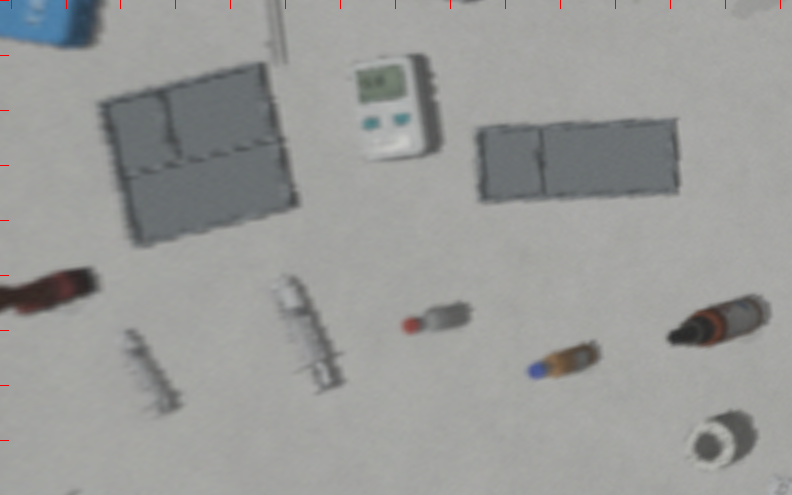

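```bash
cat >> h.py <<'E'
def rot(th):
    c,s=np.cos(th),np.sin(th)
    return R.from_matrix(np.array([[0,c,s],[0,s,-c],[-1,0,0]])).as_quat()
def wshot():
    s=manip.sense(); T=np.eye(4); T[:3,:3]=R.from_quat(s['eef_rot']).as_matrix(); T[:3,3]=s['eef_pos']
    c=manip.capture('wrist'); c['cam']=T@c['hand_eye']; return c
def wrect(c,x0,x1,y0,y1,s=1000,z=0.0):
    w=int((y1-y0)*s);h=int((x1-x0)*s)
    u,v=np.meshgrid(np.arange(w),np.arange(h))
    p=np.stack([x1-v/s,y1-u/s,np.full(u.shape,z),np.ones(u.shape)],-1)
    q=p@np.linalg.inv(c['cam']).T
    rr=np.hypot(q[...,0],q[...,1]); a=np.arctan2(rr,q[...,2]); k=np.where(rr>1e-9,a/np.maximum(rr,1e-9),0)
    K=c['K']; mx=(K[0,0]*k*q[...,0]+K[0,2]).astype(np.float32); my=(K[1,1]*k*q[...,1]+K[1,2]).astype(np.float32)
    return cv2.remap(c['frame'],mx,my,cv2.INTER_CUBIC)[:,:,::-1]
E
python3 - <<'E'
from h import *
import pickle
names=['large_tray','small_tray','long_syringe_center','short_syringe_center','tall_vial_center','short_vial_center','plaster_roll_center','stamp_center','dropper_bottle_center','logger_center']
for i,p in enumerate([(0.5,-0.17,0.22),(0.5,0.16,0.22)]):
    for th in (np.pi/2,-np.pi/2):
        q=manip.solve_ik(np.array(p),rot(th)); print(th,None if q is None else np.round(q,2))
    manip.reach(np.array(p),rot(np.pi/2))
    c=wshot(); pickle.dump({k:c[k] for k in ('frame','K','cam')},open(f'w{i}.pkl','wb'))
    cv2.imwrite(f'pics/w{i}.png',c['frame'][:,:,::-1])
    for n in names:
        for d in manip.tip_of('wrist',n)[:2]:
            if d['conf']>.3: print(n,[round(float(v),3) for v in d['xyz']],round(d['conf'],2))
    print(manip.sense()['time'])
E
```

```text
1.5707963267948966 [-0.39 -0.1   1.45 -0.    1.8  -1.96]
-1.5707963267948966 [-0.39 -0.1   1.45 -0.    1.8   1.18]
large_tray [0.611, 0.18, 0.004] 0.56
small_tray [0.61, -0.161, -0.001] 0.81
small_tray [0.463, -0.314, 0.052] 0.59
long_syringe_center [0.455, 0.079, 0.012] 0.76
short_syringe_center [0.416, 0.229, 0.01] 0.76
tall_vial_center [0.427, -0.172, 0.03] 0.88
short_vial_center [0.466, -0.054, 0.021] 0.61
plaster_roll_center [0.352, -0.302, 0.012] 0.61
dropper_bottle_center [0.463, -0.311, 0.052] 0.7
logger_center [0.656, -0.004, 0.013] 0.57
3.7
1.5707963267948966 [ 0.24 -0.11  1.45 -0.    1.8  -1.33]
-1.5707963267948966 [ 0.24 -0.11  1.45 -0.    1.8   1.82]
large_tray [0.612, 0.178, -0.001] 0.94
small_tray [0.608, -0.161, -0.001] 0.61
short_syringe_center [0.417, 0.229, 0.011] 0.87
tall_vial_center [0.429, -0.171, 0.029] 0.97
short_vial_center [0.468, -0.052, 0.022] 0.63
stamp_center [0.49, 0.306, 0.035] 0.97
logger_center [0.654, 0.0, 0.015] 0.9
5.5
```

View pics/w0.png

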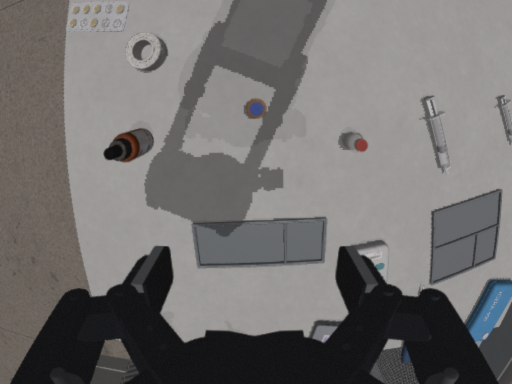

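View pics/w1.png

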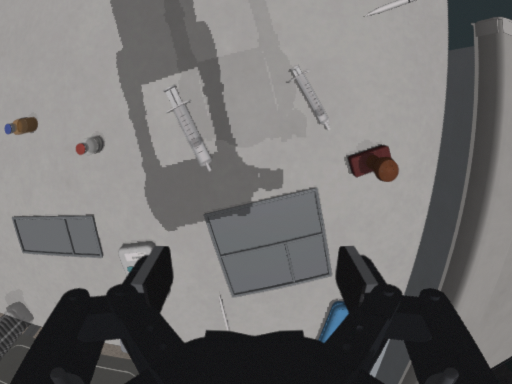

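The wrist views show everything sharply, with nothing blocking the syringes at (438,133) in the first view and (188,125) and (310,97) in the second. Both trays are in view too. I'll rectify these for precise poses.

```bash
python3 - <<'E'
from h import *
import pickle
c0=pickle.load(open('w0.pkl','rb'));c1=pickle.load(open('w1.pkl','rb'))
a=np.ascontiguousarray(wrect(c1,0.35,0.72,0.02,0.30,2000,0.006))   # 560 x 740
a=cv2.resize(a,None,fx=.8,fy=.8)  # 1600 px/m
b=np.ascontiguousarray(wrect(c0,0.55,0.66,-0.28,-0.05,2600,0.007))
cv2.imwrite('pics/r1.png',a); cv2.imwrite('pics/r0.png',b); print(a.shape,b.shape)
def tray(c,box,s,z,dims):
    im=wrect(c,*box,s,z); g=cv2.cvtColor(np.ascontiguousarray(im),cv2.COLOR_BGR2GRAY)
    g=cv2.GaussianBlur(g,(0,0),2)
    t,m=cv2.threshold(g,0,255,cv2.THRESH_BINARY_INV+cv2.THRESH_OTSU)
    m=cv2.morphologyEx(m,cv2.MORPH_CLOSE,np.ones((7,7)))
    m=cv2.morphologyEx(m,cv2.MORPH_OPEN,np.ones((25,25)))
    cs,_=cv2.findContours(m,cv2.RETR_EXTERNAL,cv2.CHAIN_APPROX_NONE)
    k=max(cs,key=cv2.contourArea); (u,v),(w,h),ang=cv2.minAreaRect(k)
    print('thr',t,'centre',box[1]-v/s,box[3]-u/s,'size',w/s,h/s,'ang',ang)
tray(c1,(0.50,0.72,0.07,0.28),2000,0.007,None)
tray(c0,(0.555,0.66,-0.28,-0.05),2000,0.007,None)
E
```

```text
(592, 447, 3) (285, 598, 3)
thr 129.0 centre 0.5822352905273437 0.16255881500244143 size 0.20227470397949218 0.17535325622558592 ang 75.96376037597656
thr 125.0 centre 0.599 -0.173 size 0.086 0.199 ang 90.0
```

View pics/r1.png

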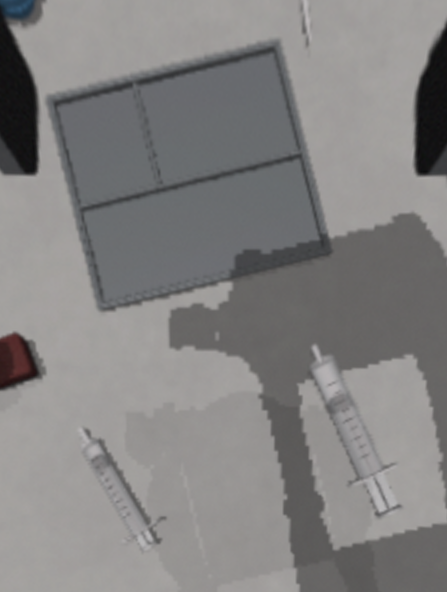

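View pics/r0.png

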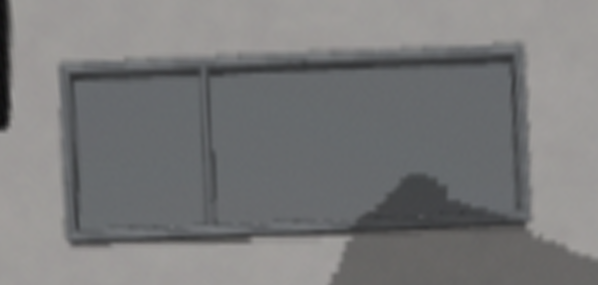

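Measured poses, after checking tray sizes (147.5x135 mm, 178 mm) and syringe lengths (112 and 85 mm) against the spec:
- **Large tray:** (0.611, 0.181), yaw 0.243.
- **Small tray:** (0.607, -0.162), yaw 0.044.
- **Long syringe:** (0.454, 0.080), axis at 24°.
- **Short syringe:** (0.416, 0.228), axis at 30°.

I'll start with the long syringe.

```bash
cat >> h.py <<'E'
LT=(np.array([0.6112,0.181]),0.2435); ST=(np.array([0.607,-0.1625]),0.0435)
def inT(T,p):
    c,s=np.cos(T[1]),np.sin(T[1]); return T[0]+np.array([[c,-s],[s,c]])@np.array(p)
def best(th,xy,ref=None):
    j1=np.arctan2(xy[1],xy[0]); cur=manip.sense()['q'][5] if ref is None else ref
    o=[(abs(j1-t-cur),t) for t in th+np.pi*np.arange(-2,3) if abs(j1-t)<2.5]
    t=min(o)[1]; return t,j1-t
def pick(xy,th,z,op,eff,ref=None,hi=0.15):
    t,q6=best(th,xy,ref)
    print('pick th',round(t,2),'q6',round(q6,2))
    manip.move_gripper(op,eff)
    manip.reach(np.array([*xy,hi]),rot(t))
    manip.move_straight(np.array([*xy,z+0.0]),max_speed=0.12)
    manip.move_gripper(0.0,eff)
    s=manip.sense(); print('gap',s['finger_gap'],'z',s['eef_pos'],'F',np.round(s['wrist_force'],1))
    manip.move_straight(np.array([*xy,hi]),max_speed=0.15)
    s=manip.sense(); print('lifted gap',s['finger_gap'],'F',np.round(s['wrist_force'],1),'t',s['time'])
def place(xy,th,z,op,hi=0.15):
    t,q6=best(th,xy)
    print('place th',round(t,2),'q6',round(q6,2))
    manip.reach(np.array([*xy,hi]),rot(t))
    manip.move_straight(np.array([*xy,z+0.02]),max_speed=0.15)
    manip.move_straight(np.array([*xy,z]),max_speed=0.04)
    s=manip.sense(); print('down gap',s['finger_gap'],'F',np.round(s['wrist_force'],1),s['eef_pos'])
    manip.move_gripper(op)
    manip.wait(0.2)
    manip.move_straight(np.array([*xy,hi]),max_speed=0.12)
    s=manip.sense(); print('done F',np.round(s['wrist_force'],1),'t',s['time'])
def pic(name,cam='wrist'):
    c=wshot() if cam=='wrist' else manip.capture(cam)
    cv2.imwrite(f'pics/{name}.png',c['frame'][:,:,::-1]); return c
E
python3 - <<'E'
from h import *
xy=np.array([0.454,0.080])
pick(xy,np.deg2rad(24+90),0.005,0.05,40)
pic('a1')
E
```

```text
pick th 1.99 q6 -1.82
gap 0.015014469898585044 z [0.45439967 0.08005289 0.00565424] F [-0.2  0.7  2.5]
lifted gap 0.015529478834251738 F [-0.1 -0.1  0.1] t 9.4167
```

View pics/a1.png

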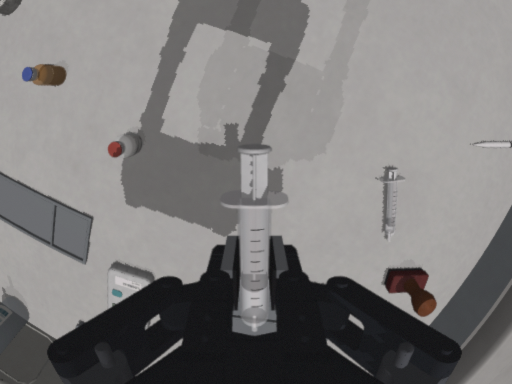

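The long syringe is held squarely between the fingers at (255,250), so I'll place it.

```bash
python3 - <<'E'
from h import *
place(inT(LT,(-0.0345,0)),LT[1],0.0075,0.03)
pic('a2')
E
```

```text
place th 0.24 q6 0.05
down gap 0.01532052671729677 F [-2.4 -0.5  4.2] [0.57753024 0.17265049 0.00765677]
done F [ 0.1  0.1 -1. ] t 14.5583
```

View pics/a2.png

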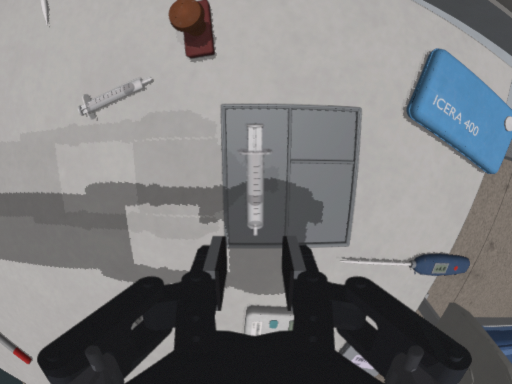

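The long syringe lies in the trough, well centred and parallel at (255,180). Next is the short syringe.

```bash
python3 - <<'E'
from h import *
xy=np.array([0.416,0.228])
pick(xy,np.deg2rad(30+90),0.003,0.05,40)
pic('b1')
E
```

```text
pick th -1.05 q6 1.55
gap 0.010707480251320359 z [0.4162934  0.22813042 0.00355071] F [ 0.1 -0.4  2.8]
lifted gap 0.010682243675155098 F [ 0.1  0.3 -0.5] t 19.2167
```

View pics/b1.png

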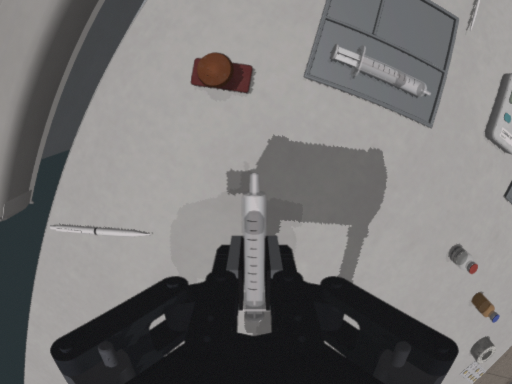

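The short syringe is held squarely at (254,250). I'll place it in the small tray, then pick up the tall vial.

```bash
python3 - <<'E'
from h import *
place(inT(ST,(0,-0.0265)),ST[1],0.0055,0.026)
pic('b2')
E
```

```text
place th 0.04 q6 -0.34
down gap 0.010364924703781727 F [-1.8  0.5  4. ] [ 0.60796248 -0.18890257  0.00559792]
done F [-0.   1.  -0.3] t 24.4417
```

View pics/b2.png

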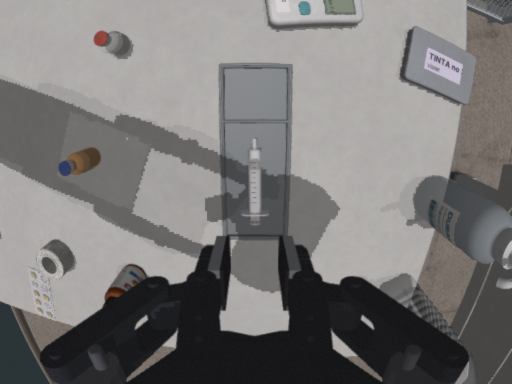

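The short syringe lies in the trough at (254,185). Next is the short vial, with a fresh position check first.

```bash
python3 - <<'E'
from h import *
def near(n):
    out=[]
    for cam in ('wrist','scene','side'):
        if cam!='wrist': manip.capture(cam)
        for d in manip.tip_of(cam,n)[:1]: print(n,cam,np.round(d['xyz'],4),round(d['conf'],2))
near('short_vial_center'); near('tall_vial_center'); near('plaster_roll_center')
xy=np.array([0.467,-0.053])
manip.move_gripper(0.055,40)
manip.reach(np.array([*(xy+[0,-0.0]),0.15]),rot(ST[1]))
c=pic('c0')
near('short_vial_center')
E
```

```text
short_vial_center wrist [ 0.4676 -0.0523  0.0226] 0.58
short_vial_center scene [ 0.6094 -0.1628 -0.0019] 0.6
tall_vial_center wrist [ 0.4297 -0.1684  0.0281] 0.89
tall_vial_center scene [ 0.4286 -0.1707  0.0309] 0.45
tall_vial_center side [ 0.4318 -0.1726  0.0319] 0.67
plaster_roll_center wrist [ 0.3526 -0.3019  0.012 ] 0.86
plaster_roll_center scene [ 0.3565 -0.2951  0.0133] 0.85
plaster_roll_center side [ 0.6121  0.1826 -0.0015] 0.67
short_vial_center wrist [ 0.4681 -0.0478  0.022 ] 0.78
short_vial_center scene [ 0.4635 -0.0529  0.0196] 0.62
short_vial_center side [ 0.468  -0.0558  0.0233] 0.52
```

View pics/c0.png

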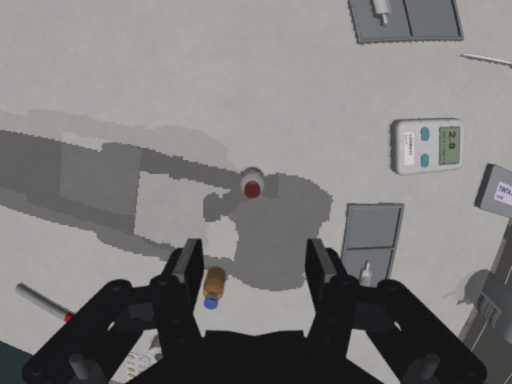

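The vial is centred between the jaws (column 252 against 254), so I'll pick it.

```bash
python3 - <<'E'
from h import *
pick(np.array([0.467,-0.0525]),ST[1],0.008,0.055,40)
pic('c1')
place(inT(ST,(0,0.0605)),ST[1],0.0108,0.036)
pic('c2')
E
```

```text
pick th 0.04 q6 -0.16
gap 0.021720592782878346 z [ 0.46746977 -0.05259084  0.00871746] F [-0.1  0.8  3.2]
lifted gap 0.02149595565030405 F [-0.   0.4 -0.2] t 30.025
place th 0.04 q6 -0.21
down gap 0.02141819266739717 F [-1.8  0.5  3. ] [ 0.60410051 -0.10200948  0.01074557]
done F [ 0.3  0.4 -0.1] t 34.1
```

View pics/c1.png

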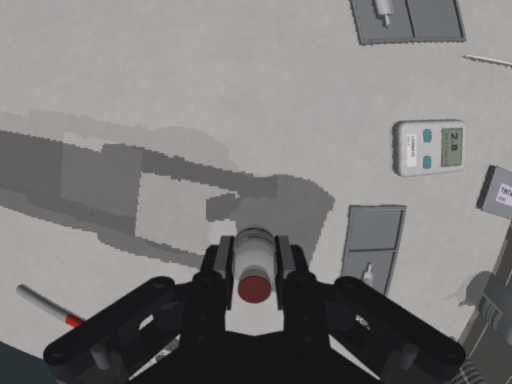

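View pics/c2.png

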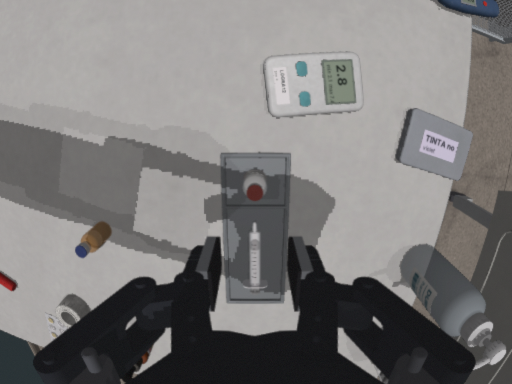

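The short vial stands upright in its well at (256,185). Next is the tall vial.

```bash
python3 - <<'E'
from h import *
pick(np.array([0.4295,-0.171]),LT[1],0.011,0.055,40)
pic('d1')
place(inT(LT,(0.0315,0.046)),LT[1],0.0138,0.036)
pic('d2')
E
```

```text
pick th 0.24 q6 -0.62
gap 0.021431120541376077 z [ 0.42992635 -0.17122218  0.01172534] F [ 0.5 -0.1  3.1]
lifted gap 0.02113472915180776 F [ 0.1 -0.1  0.1] t 38.025
place th 0.24 q6 0.11
down gap 0.021512493397214272 F [-1.7 -0.5  3.1] [0.63044352 0.23320264 0.01380073]
done F [-0.4 -0.1 -0.6] t 43.0833
```

View pics/d1.png

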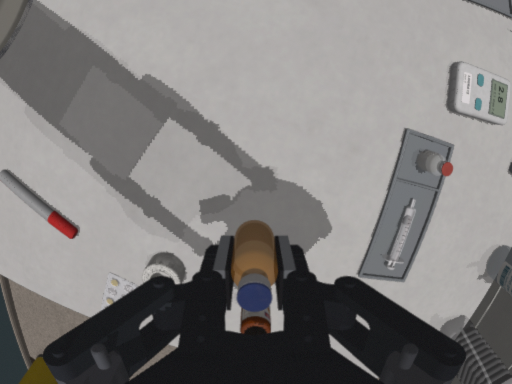

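View pics/d2.png

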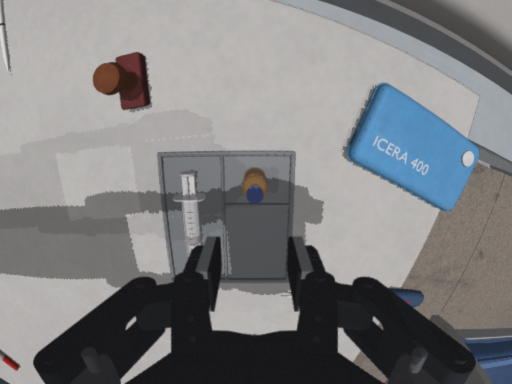

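The tall vial stands upright in the narrow well at (255,183). Last is the roll. I'll grip it along the tray's y direction to stay clear of the long syringe.

```bash
python3 - <<'E'
from h import *
xy=np.array([0.352,-0.301]); th=LT[1]+np.pi/2
manip.move_gripper(0.075,40)
t,_=best(th,xy)
manip.reach(np.array([*xy,0.15]),rot(t))
pic('e0')
for d in manip.tip_of('wrist','plaster_roll_center')[:2]: print(np.round(d['xyz'],4),d['conf'])
E
```

```text
[ 0.3505 -0.2997  0.0115] 0.9
```

View pics/e0.png

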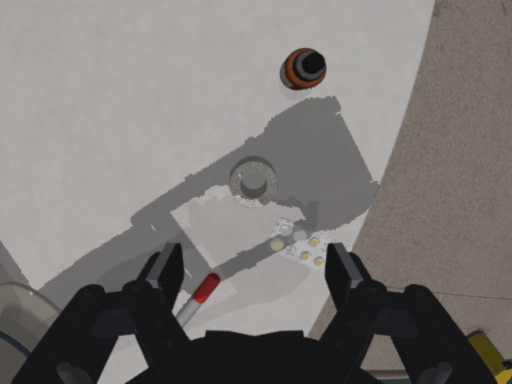

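The roll is centred in the jaws (column 254), and both finger lanes are clear.

```bash
python3 - <<'E'
from h import *
xy=np.array([0.352,-0.3005]); th=LT[1]+np.pi/2
pick(xy,th,0.006,0.075,40)
pic('e1')
place(inT(LT,(0.0315,-0.0265)),th,0.0088,0.062)
pic('e2')
E
```

```text
pick th -1.33 q6 0.62
gap 0.043251329196805674 z [ 0.3524572  -0.30090695  0.00690355] F [-0.9  0.4  4.2]
lifted gap 0.04307351650682066 F [ 0.3 -0.3 -0.6] t 49.1667
place th -1.33 q6 1.57
down gap 0.04332441893357532 F [-2.2  0.4  4.8] [0.64800944 0.16288736 0.0089774 ]
done F [ 0.2  0.2 -0.3] t 54.6583
```

View pics/e1.png

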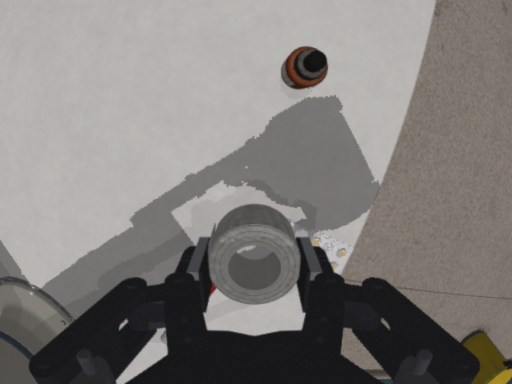

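View pics/e2.png

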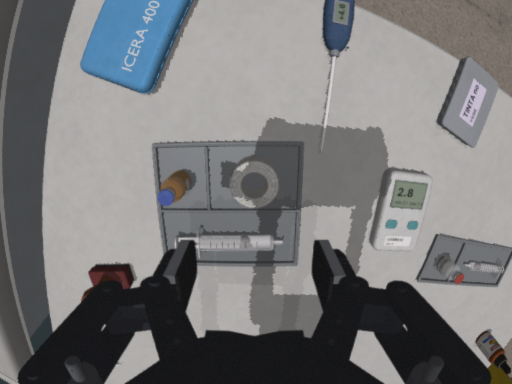

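Everything is in place in this view. I'll finish with a quantitative check from a clear central overview.

```bash
python3 - <<'E'
from h import *
manip.move_straight(np.array([*inT(LT,(0.0315,-0.0265)),0.2]))
manip.reach(np.array([0.5,0.0,0.25]),rot(-np.pi/2))
pic('f_w'); c=manip.capture('scene'); d=manip.capture('side')
cv2.imwrite('pics/f_s.png',cv2.resize(d['frame'][140:290,170:370,::-1],None,fx=4,fy=4,interpolation=cv2.INTER_CUBIC))
for n,T in [('long_syringe_center',LT),('tall_vial_center',LT),('plaster_roll_center',LT),('short_syringe_center',ST),('short_vial_center',ST),('stamp_center',0),('dropper_bottle_center',0),('logger_center',0)]:
    for cam in ('wrist','scene','side'):
        for e in manip.tip_of(cam,n)[:1]:
            p=np.array(e['xyz'])
            if T:
                cc,s=np.cos(T[1]),np.sin(T[1]); q=np.array([[cc,s],[-s,cc]])@(p[:2]-T[0]); print(n,cam,'tray',np.round(q,3),round(p[2],3),round(e['conf'],2))
            else: print(n,cam,np.round(p,3),round(e['conf'],2))
print(manip.sense()['time'])
E
```

```text
long_syringe_center wrist tray [-0.033  0.001] 0.016 0.65
long_syringe_center scene tray [-0.031  0.001] 0.008 0.55
long_syringe_center side tray [-0.038  0.001] 0.01 0.64
tall_vial_center wrist tray [0.029 0.048] 0.032 0.96
tall_vial_center scene tray [0.03  0.048] 0.032 0.45
tall_vial_center side tray [0.035 0.048] 0.031 0.62
plaster_roll_center wrist tray [ 0.03  -0.027] 0.014 0.97
plaster_roll_center scene tray [ 0.034 -0.024] 0.017 0.45
plaster_roll_center side tray [ 0.032 -0.024] 0.021 0.61
short_syringe_center wrist tray [-0.001 -0.026] 0.014 0.91
short_syringe_center scene tray [ 0.002 -0.028] 0.006 0.67
short_syringe_center side tray [ 0.001 -0.029] 0.01 0.48
short_vial_center wrist tray [0.003 0.064] 0.028 0.8
short_vial_center side tray [-0.     0.059] 0.022 0.5
stamp_center wrist [0.489 0.307 0.037] 0.75
stamp_center scene [0.487 0.307 0.039] 0.53
stamp_center side [0.487 0.302 0.038] 0.52
dropper_bottle_center wrist [ 0.461 -0.311  0.053] 0.9
dropper_bottle_center scene [ 0.462 -0.313  0.054] 0.82
dropper_bottle_center side [ 0.469 -0.312  0.048] 0.66
logger_center wrist [ 0.652 -0.002  0.015] 0.96
logger_center side [ 0.656 -0.005  0.011] 0.98
57.4417
```

View pics/f_s.png

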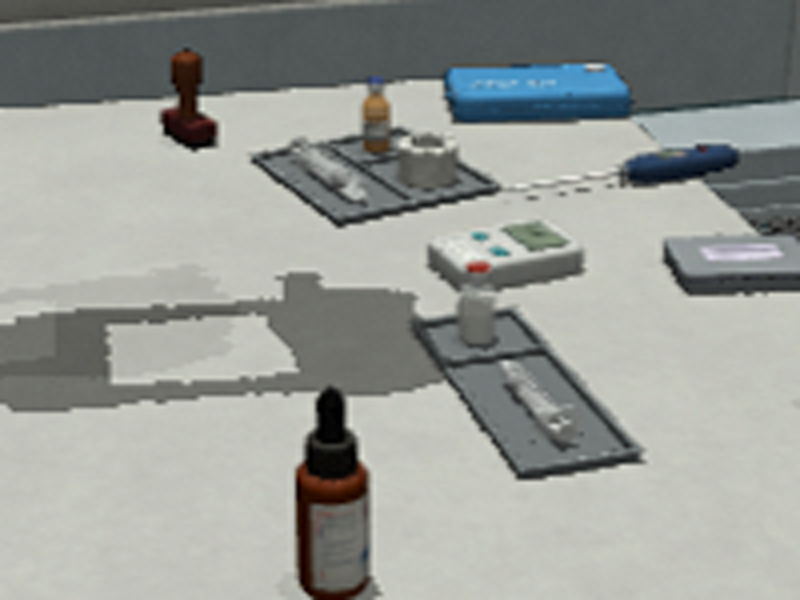

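View pics/f_w.png

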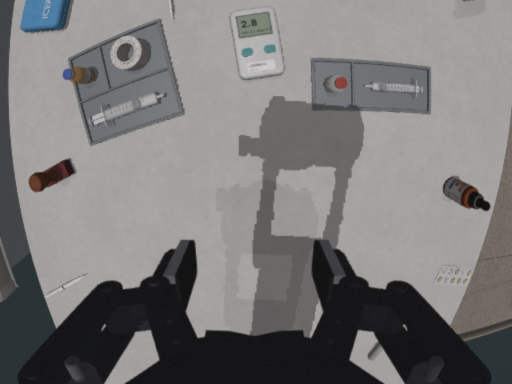

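Both vials stand upright at (375,115) and (478,305) in the side crop, and the syringes and roll lie flat inside their compartments. All measured offsets are within tolerance, so I'm handing in.

```bash
python3 -c "
from rig import manip
manip.hand_in(); print(manip.sense()['time'])"
```

```text
the job is handed in; nothing more can be done
the job is handed in; nothing more can be done
```

I placed all five things in their compartments and handed the job in at about 57 s of the 128 s allowed. The hand-in reports no verdict, so the result rests on my own last checks.

- **Positions:** in the last wrist, scene and side views, every centre I could measure was within about 4 mm of its compartment's centre in x and y.
- **Attitude:** in the last pictures both vials stand upright, the syringes lie flat along their troughs, and the roll lies flat. I judged this by eye and did not measure the angles.
- **Things to leave alone:** the stamp, dropper bottle and logger read within about 6 mm of their first positions, which is about the networks' error. The gripper is clear of everything.

**Checks that disagreed:**
- The network heights scattered by a few mm between cameras. For example, the long syringe read 16, 8 and 10 mm, and the side view put the roll right at its upper limit of 21 mm. These are within the networks' error.
- In the last scene picture the network missed the short vial and the logger. Earlier it had also reported the small tray as the short vial, and the large tray as the roll. I discarded those readings because they did not match the pictures.
- Automatic outlining of the trays failed because of the arm's shadow, so I read their corners from the rectified pictures. The resulting sizes matched the given ones to within 3 mm.

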